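Sweep the specimen mounts into the parking tray

ROBOT

A 7-joint arm with a two-finger parallel gripper is mounted at the origin on the work surface. World frame = base frame: x ahead of the robot, y to its left, z up, the work surface at z = 0. Lengths are in m, angles in rad, forces in N, time in s.
With the tool pointing down it reaches from about 0.35 to 0.9 m from the base axis. Payload 8.1 kg.
Tool frame: the origin (TCP) lies on the centre line of the jaws, within the pads' length; the fingertips stand 19 mm ahead of it and the grasp point (between the pads) is the TCP; z points along the fingers, y is the line along which they close (so a half turn about z gives the same grasp; the last joint's range is limited). The gripper opens to 85 mm and grips with 20 to 120 N. Pads are 22 mm wide; open, the fingers measure 114 mm over their backs; the gripper's body (76 mm by 85 mm) begins 54 mm behind the grasp point. The pads swing forward as they close: fully open they stand 13 mm farther back than shut.
Start: joints at [1.185, 0.434, 0.025, 1.573, -0.012, 1.134, -0.075], TCP at [0.174, -0.6, 0.25] pointing down, gripper open.
Joint ranges: [-2.62, 2.62], [-0.44, 2.09], [-1.27, 1.32], [0.08, 2.57], [-1.32, 4.46], [0.12, 2], [-2.74, 2.74]. Speed limits (rad/s): [2.22, 2.22, 3.01, 3.01, 3.14, 3.14, 3.14].

INTERFACE

Orientations are given as a rotation vector (axis times angle).
In Python, from station import robot gives the robot as it stands.
- The arm moves only by the shell command python3 -m creep 'ROWS' [OPENING] [FORCE]. ROWS is text: rows parted by semicolons, each of 6 numbers parted by spaces: the shift along the tool's x, y, z in mm, then the turn, a rotation vector about the tool's x, y, z in degrees. In form: dx dy dz ax ay az; .... A call has 1 to 5 rows; each row is the pose to reach, as a shift and turn from the pose commanded when the call began, along the tool's axes at that moment; what a row does not reach only later rows make up. A row lasts 1/12 s, in which the tool goes at most 41.7 mm and 7.16 degrees, less where a joint would pass 70% of its speed; a pose out of reach is approached as far as the arm can. A call with a gripper value outside its range is refused whole. OPENING is the finger opening in mm, from 0 to 85.4, set as the call begins (- or left out, the last holds). The fingers move at their own pace and stop on an object; FORCE is the grip in N (left out, the last holds). Time passes only in rows, so rows that repeat a pose let the fingers close. It gives the time, the measured TCP pose, the force, the opening and the grip force at its end, in the units of the state.
- robot.read_state(): the state, without advancing time (a new reading comes with each control period).
- robot.snapshot(name): name is "scene" or "top"; returns the picture (480x640x3 uint8, blue, green, red); there is no depth.
- robot.calibration(name): a dict with "K" (3x3 intrinsics, pixels), "dist_coeffs" ([k1, k2, p1, p2, k3] as OpenCV has them; the pictures are not rectified), "rvec" (rotation vector, rad) and "tvec" (3), from world to camera coordinates, as OpenCV has them. Camera axes: x right, y down, z forward; pixel columns grow to the right and rows downward; lengths in m; the calibration is good to about 2 mm. A picture is of the moment at which its call begins. calibration takes no time and is no camera call.
- robot.finish_job(): hands the job in; it is judged then, once.
The state is a dict: "time_s": time; "qpos": joint angles; "joint_velocities": joint speeds; "tau": joint torques, N m; "ee_pos": TCP position; "ee_rot": TCP orientation; "ft_force": force on the tool from outside, world axes, zero at the start; "moment": the same for the moment, N m; "grip_width": finger opening in m; "grasp_force": force on a finger pad.
Only numpy, scipy, OpenCV 4.12 (cv2) and the standard library are available. Lean on these libraries where they do the work, as an engineer would, in place of code of your own. Each camera call takes 0.05 s, during which the arm holds its last target. There are 200 camera calls.

TASK

Tidy the microscope bench: with your fingertips, push the three squat black specimen mounts across the bench into the open-fronted parking tray until each is fully inside it, flat on its base. Slide them only: never lift one off the bench or tip it over. Leave all the other things on the bench where they are, including the objective lens that stands among the mounts.

Things in the scene. Friction and masses are not known exactly. Their poses are not given: they have to be found in the camera images.
- tray: three-sided grey tray, fixed to the bench: inside 220 mm wide (its x) by 90 mm deep (its y); walls 6 mm thick, 22 mm high, inner faces at x = -110, x = +110 and y = -45 mm. The front, at y = +45 mm, is fully open, no lip: the thin metal sheet inside is level with the bench. Origin: centre of the inside area at bench height; z up.
- mount_a: specimen mount: a squat black resin disc, 40 mm across and 20 mm high, 35 to 65 g, with a small bright metal inset in its top face; stands flat and loose on the bench and slides when pushed. Origin: centre of its underside; z up. The three mounts are alike
- mount_b: specimen mount: a squat black resin disc, 40 mm across and 20 mm high, 35 to 65 g, with a small bright metal inset in its top face; stands flat and loose on the bench and slides when pushed. Origin: centre of its underside; z up. The three mounts are alike
- mount_c: specimen mount: a squat black resin disc, 40 mm across and 20 mm high, 35 to 65 g, with a small bright metal inset in its top face; stands flat and loose on the bench and slides when pushed. Origin: centre of its underside; z up. The three mounts are alike
- objective: bystander: microscope objective lens, a steel cylinder standing upright, 26 mm across and 46 mm high, narrower at the top and foot; it stands in the row with the mounts, in any of the four places of the row. Origin: centre of its underside
- eyepiece: bystander: eyepiece standing upright, 34 mm across and 36 mm high, black head on a silver tube. Origin: centre of its underside
- adapter: bystander: flat aluminium adapter ring lying on the bench, 42 mm across, 30 mm hole, 8 mm high. Origin: centre of its underside
- drops: bystander: small amber bottle standing upright, 32 mm across, 55 mm high. Origin: centre of its underside
- slidebox: bystander: wooden slide box, 85 (x) by 110 (y) by 34 mm high. Origin: centre of its underside
- screwdriver: bystander: screwdriver lying on the bench, about 150 mm long along its x. Origin: on its underside near its middle
- mouse: bystander: black computer mouse, 100 (x) by 60 (y) by 32 mm high. Origin: centre of its underside
Things that resemble listed ones, but are neither listed nor needed, are in the scene too. What is shaped like the mount_a but purple is not meant. What is shaped like the mount_c but purple is not meant.

How it is judged:
At the end, for the whole second after the job is handed in: All three mounts stand flat on the bench (base within 4 mm of it, tilt under 0.12 rad), at rest, with the whole disc inside the tray's three walls and behind the line of its open front (within 2 mm) (x of mount_a in the frame of tray between -0.092 and 0.092 m and y of mount_a in the frame of tray between -0.03 and 0.027 m and height (world z) of each of mount_a, mount_b, mount_c below 0.004 m and angle between each of mount_a, mount_b, mount_c's own z axis and vertical below 0.12 rad and linear speed of each of mount_a, mount_b, mount_c below 0.02 m/s and x of mount_b in the frame of tray between -0.092 and 0.092 m and y of mount_b in the frame of tray between -0.03 and 0.027 m and x of mount_c in the frame of tray between -0.092 and 0.092 m and y of mount_c in the frame of tray between -0.03 and 0.027 m); the robot touches nothing.
It fails at once if a mount is lifted more than 10 mm off the bench (height (world z) of any of mount_a, mount_b, mount_c above 0.01 m).
It fails at once if a mount is tipped by more than 0.5 rad (angle between any of mount_a, mount_b, mount_c's own z axis and vertical above 0.5 rad).
It fails at once if the objective lens is moved more than 15 mm or tipped (distance of objective from where it was at the start of the episode above 0.015 m or angle between objective's own z axis and vertical above 0.3 rad).
It fails at once if the eyepiece, adapter ring, bottle, slide box, screwdriver or mouse is moved more than 15 mm (distance of any of eyepiece, adapter, drops, slidebox, screwdriver, mouse from where it was at the start of the episode above 0.015 m).
It fails at once if the eyepiece or the bottle is tipped (angle between any of eyepiece, drops's own z axis and vertical above 0.3 rad).
It also fails if it takes over 64 s, if anything falls off the work surface, if the arm or the gripper's body presses on something with over 40 N, if the wrist force passes 120 N, or if a joint passes its speed limit or range.

## Working session

There is one attempt and no reset: what is moved stays moved. The work goes in short steps, Python scripts to look and compute and a shell command to move; the robot and the scene stay as the last step left them, time stands still between calls to the robot, and variables do not carry over. Pictures are saved under pics/ and viewed, at most 10 in all, crops included, and the job is handed in when it is done.

```bash
mkdir -p pics
cat > h.py <<'E'
import numpy as np,cv2
from station import robot
def px2w(name,uv,z):
    c=robot.calibration(name);K=np.array(c["K"],float);d=np.array(c["dist_coeffs"],float)
    R=cv2.Rodrigues(np.array(c["rvec"],float))[0];t=np.array(c["tvec"],float).ravel()
    n=cv2.undistortPoints(np.array(uv,float).reshape(-1,1,2),K,d).reshape(-1,2)
    D=np.c_[n,np.ones(len(n))]@R;C=-R.T@t
    return C+D*((z-C[2])/D[:,2])[:,None]
def w2px(name,P):
    c=robot.calibration(name)
    return cv2.projectPoints(np.array(P,float).reshape(-1,3),np.array(c["rvec"],float),np.array(c["tvec"],float),np.array(c["K"],float),np.array(c["dist_coeffs"],float))[0].reshape(-1,2)
E
python3 - <<'E'
from h import *
for n in("top","scene"):cv2.imwrite(f"pics/{n}0.png",robot.snapshot(n))
print(robot.read_state())
E
```

```text
{'time_s': 0.1, 'qpos': array([ 1.1853897 ,  0.43514872,  0.02497018,  1.57398297, -0.0116164 ,
        1.13396753, -0.07507843]), 'joint_velocities': array([-1.90008921e-03, -1.87964635e-03, -1.72054474e-03, -4.12395746e-03,
       -1.43317030e-08,  1.17501939e-03, -7.22304861e-05]), 'tau': array([ 3.32741365e-03, -6.71754813e+01,  1.02843884e+00, -3.16904426e+01,
        1.58985163e-02,  7.17419316e-03, -4.32009313e-05]), 'ee_pos': array([ 0.17425518, -0.59979609,  0.24961616]), 'ee_rot': array([-3.10893333e+00, -4.42485512e-01,  4.68773383e-04]), 'ft_force': array([-0.53899764,  0.19145041, -0.51048736]), 'moment': array([-0.02033419,  0.00892698, -0.00972143]), 'grasp_force': 0.0, 'grip_width': 0.08587173547678767}
```

View pics/top0.png

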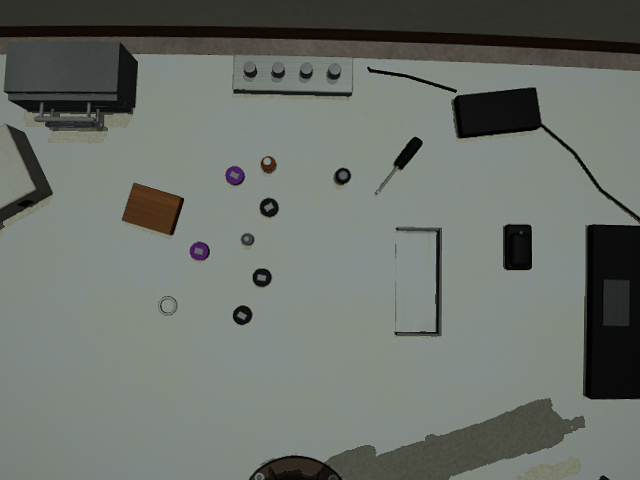

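View pics/scene0.png

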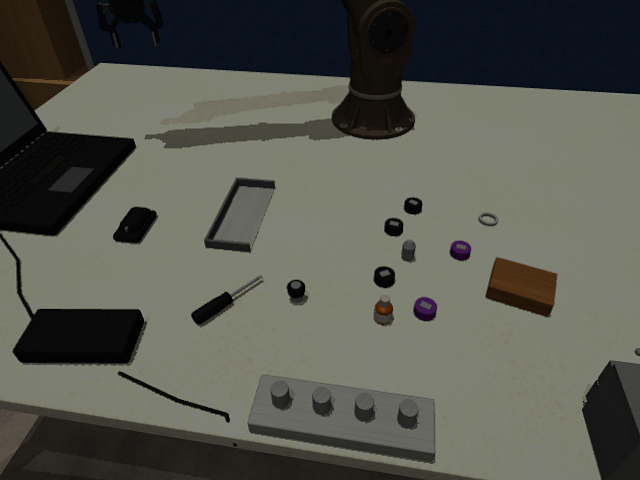

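Candidates for mounts in the top view are black discs at (269,207), (262,277) and (242,315). The lookalikes are purple discs at (235,175) and (200,251), plus the black-headed eyepiece at (342,176). I choose the three black ones. The objective is at (247,239), and the tray spans (396..441, 228..334) with its open side facing left.

Run:
```python
from h import *
im=robot.snapshot("top")
g=cv2.cvtColor(im,cv2.COLOR_BGR2GRAY)
for nm,(u,v),z in [("m1",(269,207),.02),("m2",(262,277),.02),("m3",(242,315),.02),("obj",(247,239),.046),("p1",(235,175),.02),("p2",(200,251),.02),("eyep",(342,176),.036),("drops",(268,164),.055)]:
    print(nm,px2w("top",[(u,v)],z)[0].round(4))
for q in[(396,229),(438,229),(438,333),(396,333)]:print("tray",q,px2w("top",[q],.022)[0].round(4))
# refined by insets / black masks
for u,v in[(269,207),(262,277),(242,315)]:
    r=16;s=im[v-r:v+r,u-r:u+r].max(2)
    m=(s<60).astype(np.uint8);c=max(cv2.findContours(m,cv2.RETR_EXTERNAL,cv2.CHAIN_APPROX_NONE)[0],key=cv2.contourArea)
    (x,y),R=cv2.minEnclosingCircle(c);print((x+u-r,y+v-r,R),px2w("top",[(x+u-r,y+v-r)],.012)[0].round(4))
cv2.imwrite("pics/crop1.png",cv2.resize(im[140:350,180:460],None,fx=2.8,fy=2.8,interpolation=cv2.INTER_CUBIC))
```

```text
m1 [0.6563 0.0715 0.02  ]
m2 [0.5063 0.082  0.02  ]
m3 [0.4243 0.1224 0.02  ]
obj [0.5854 0.1132 0.046 ]
p1 [0.7236 0.1469 0.02  ]
p2 [0.5582 0.2166 0.02  ]
eyep [ 0.7248 -0.0828  0.036 ]
drops [0.7431 0.0732 0.055 ]
tray (396, 229) [ 0.616  -0.2015  0.022 ]
tray (438, 229) [ 0.6184 -0.292   0.022 ]
tray (438, 333) [ 0.3962 -0.2963  0.022 ]
tray (396, 333) [ 0.3944 -0.2063  0.022 ]
(268.7619047164917, 207.1428565979004, 9.311177253723145) [0.6568 0.0727 0.012 ]
(261.57865142822266, 277.308988571167, 9.194808959960938) [0.5054 0.0837 0.012 ]
(242.0, 315.0, 9.486932754516602) [0.4236 0.1235 0.012 ]
```

View pics/crop1.png

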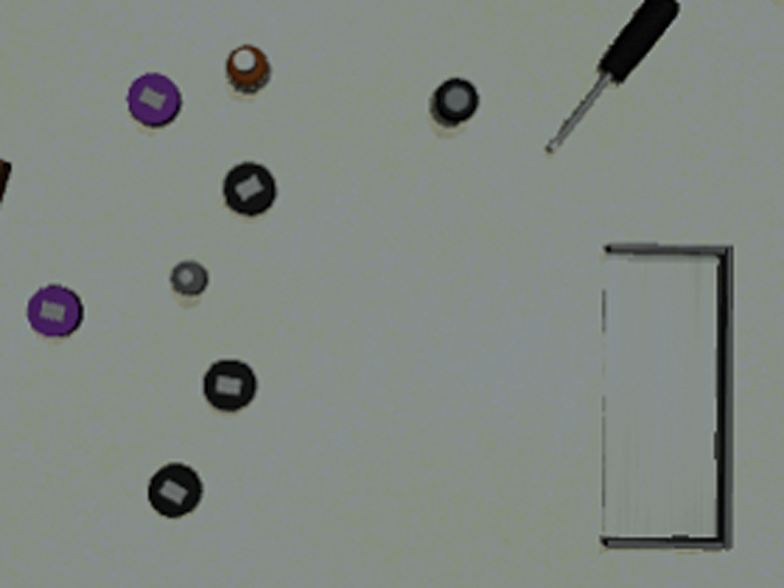

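The crop confirms three black discs with bright insets, separate from the purple discs and the eyepiece. I'll straddle each disc with partly open fingers (24 mm) and push it toward -y. Tool x becomes world +y and tool y becomes world +x.

```bash
python3 -m creep '30 -20 5 0 0 -7; 65 -40 10 0 0 -14; 100 -60 15 0 0 -21; 135 -80 20 0 0 -28; 170 -100 25 0 0 -35' 24 40
cat > st.py <<'E'
from h import *
from scipy.spatial.transform import Rotation as Ro
s=robot.read_state();M=Ro.from_rotvec(s["ee_rot"]).as_matrix()
print("t",round(s["time_s"],2),"pos",(s["ee_pos"]*1000).round(1),"toolx yaw",np.degrees(np.arctan2(M[1,0],M[0,0])).round(2),"z",M[:,2].round(3),"F",s["ft_force"].round(1),"w",round(s["grip_width"]*1000,1))
import sys
if len(sys.argv)>3:
    print("tool shift mm",(M.T@(np.array(list(map(float,sys.argv[1:4])))-s["ee_pos"]*1000)).round(1))
E
python3 st.py 450 -250 200
```

```text
time_s: 0.57
ee_pos: [0.3105, -0.4551, 0.225]
ee_rot: [-2.829, -1.365, 0.0]
ft_force: [0.2, -0.7, -0.4]
grip_width: 0.0257
grasp_force: 0.0
t 0.57 pos [ 310.5 -455.1  225. ] toolx yaw 51.52 z [-0.  0. -1.] F [ 0.2 -0.7 -0.4] w 25.7
tool shift mm [247.4 -18.4  25. ]
```

```bash
python3 -m creep '40 -4 5 0 0 -7; 80 -8 10 0 0 -14; 120 -10 15 0 0 -21; 160 -13 20 0 0 -28; 200 -15 25 0 0 -35'; python3 -m creep '20 0 0 0 0 -3.5; 60 0 0 0 0 -3.5; 100 0 0 0 0 -3.5; 140 0 0 0 0 -3.5; 140 0 0 0 0 -3.5'; python3 st.py 424 170 120
```

```text
time_s: 0.98
ee_pos: [0.4239, -0.2897, 0.2001]
ee_rot: [2.288, 2.153, -0.0]
ft_force: [0.9, -0.6, -0.2]
grip_width: 0.0241
grasp_force: 0.0
time_s: 1.4
ee_pos: [0.433, -0.144, 0.2006]
ee_rot: [-2.216, -2.224, -0.003]
ft_force: [-0.3, 0.4, 0.4]
grip_width: 0.0239
grasp_force: 0.0
t 1.4 pos [ 433.  -144.   200.6] toolx yaw 90.21 z [ 0.     0.003 -1.   ] F [-0.3  0.4  0.4] w 23.9
tool shift mm [313.8  -7.9  81.4]
```

```bash
python3 -m creep '40 0 0 0 0 0; 80 0 0 0 0 0; 120 -4 0 0 0 0; 160 -8 0 0 0 0; 200 -8 0 0 0 0'; python3 -m creep '40 0 20 0 0 0; 80 0 40 0 0 0; 115 0 80 0 0 0; 115 0 110 0 0 0; 115 0 140 0 0 0';python3 -m creep '0 0 10 0 0 0; 0 0 20 0 0 0; 0 0 20 0 0 0'; python3 st.py
python3 - <<'E'
from h import *
im=robot.snapshot("scene")
cv2.imwrite("pics/c2.png",cv2.resize(im[120:330,330:560],None,fx=2.8,fy=2.8,interpolation=cv2.INTER_CUBIC))
E
```

```text
time_s: 1.82
ee_pos: [0.4246, 0.0494, 0.2003]
ee_rot: [2.228, 2.214, -0.001]
ft_force: [1.2, -0.4, -0.2]
grip_width: 0.0239
grasp_force: 0.0
time_s: 2.23
ee_pos: [0.4261, 0.1667, 0.0588]
ee_rot: [-2.222, -2.219, -0.004]
ft_force: [-0.0, -0.7, -0.2]
grip_width: 0.0245
grasp_force: 0.0
time_s: 2.48
ee_pos: [0.426, 0.1623, 0.0395]
ee_rot: [-2.228, -2.214, 0.003]
ft_force: [-0.5, 0.3, 0.1]
grip_width: 0.0237
grasp_force: 0.0
t 2.48 pos [426.  162.3  39.5] toolx yaw 89.65 z [-0.002 -0.001 -1.   ] F [-0.5  0.3  0.1] w 23.7
```

View pics/c2.png

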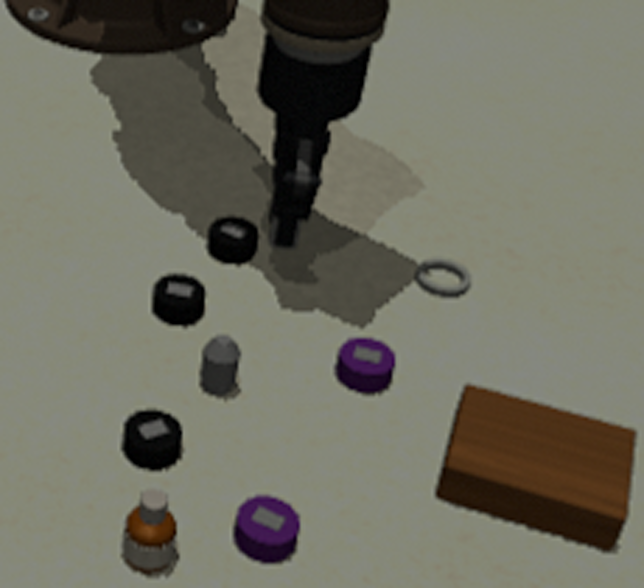

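The fingertips (crop 285,240) stand just beside mount 3 (233,240) and clear of the bench. I'll lower them to about 26 mm TCP height and check the force.

```bash
python3 -m creep '0 0 4 0 0 0; 0 0 8 0 0 0; 0 0 11 0 0 0; 0 0 14 0 0 0;0 0 14 0 0 0'; python3 st.py
```

```text
time_s: 2.95
ee_pos: [0.4263, 0.163, 0.0262]
ee_rot: [2.227, 2.215, -0.0]
ft_force: [-0.4, 0.3, 0.5]
grip_width: 0.024
grasp_force: 0.0
t 2.95 pos [426.3 163.   26.2] toolx yaw 89.68 z [ 0. -0. -1.] F [-0.4  0.3  0.5] w 24.0
```

```bash
python3 -m creep '-6 -1 0 0 0 0; -14 -2 0 0 0 0; -24 -2 0 0 0 0; -36 -2 0 0 0 0; -48 -1 0 0 0 0'; python3 -m creep '-15 1 0 0 0 0; -30 2 0 0 0 0; -45 3 0 0 0 0; -60 4 0 0 0 0; -75 5 0 0 0 0' ; python3 st.py
python3 - <<'E'
from h import *
im=robot.snapshot("top")
cv2.imwrite("pics/c3.png",cv2.resize(im[140:350,180:460],None,fx=2.8,fy=2.8,interpolation=cv2.INTER_CUBIC))
E
```

```text
time_s: 3.37
ee_pos: [0.4247, 0.1138, 0.0264]
ee_rot: [2.227, 2.215, -0.001]
ft_force: [1.0, 0.3, 1.3]
grip_width: 0.0239
grasp_force: 0.2
time_s: 3.78
ee_pos: [0.4293, 0.0384, 0.0264]
ee_rot: [2.228, 2.215, -0.001]
ft_force: [0.5, -0.5, 0.8]
grip_width: 0.0241
grasp_force: 0.2
t 3.78 pos [429.3  38.4  26.4] toolx yaw 89.65 z [-0. -0. -1.] F [ 0.5 -0.5  0.8] w 24.1
```

View pics/c3.png

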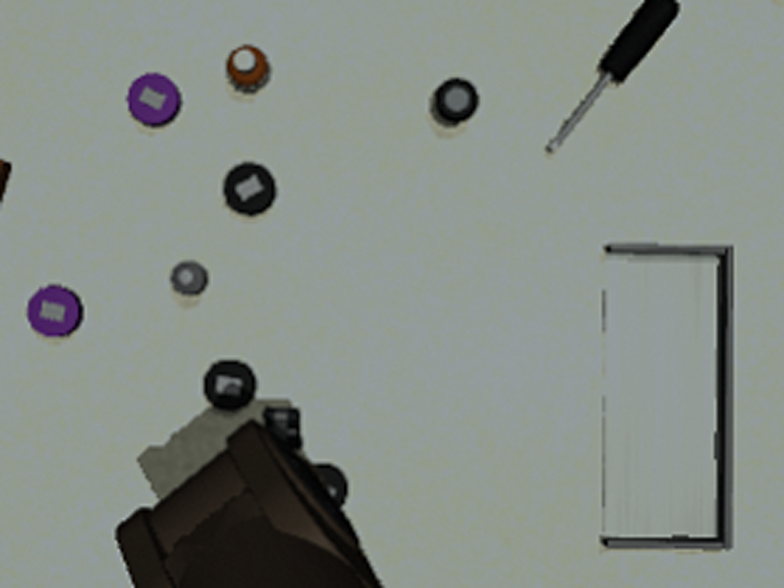

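Mount 3 is cradled ahead of the fingers at crop (322,487), and everything else is unmoved. I'll keep pushing into the tray and slow down at the end.

```bash
python3 -m creep '-15 1 0 0 0 0; -30 2 0 0 0 0; -45 3 0 0 0 0; -60 4 0 0 0 0; -75 5 0 0 0 0'; python3 -m creep '-15 1 0 0 0 0; -30 2 0 0 0 0; -45 3 0 0 0 0; -60 4 0 0 0 0; -75 5 0 0 0 0'; python3 -m creep '-15 0 0 0 0 0; -30 1 0 0 0 0; -45 1 0 0 0 0; -59 1 0 0 0 0; -71 1 0 0 0 0'; python3 -m creep '-10 0 0 0 0 0; -18 0 0 0 0 0; -25 0 0 0 0 0; -31 0 0 0 0 0; -37 0 0 0 0 0'; python3 st.py
```

```text
time_s: 4.25
ee_pos: [0.4338, -0.0363, 0.0264]
ee_rot: [2.228, 2.215, -0.001]
ft_force: [1.1, 1.1, 0.6]
grip_width: 0.0242
grasp_force: 0.2
time_s: 4.67
ee_pos: [0.4383, -0.1113, 0.0264]
ee_rot: [-2.228, -2.215, 0.001]
ft_force: [-0.8, 0.9, -0.2]
grip_width: 0.0243
grasp_force: 0.2
time_s: 5.08
ee_pos: [0.4386, -0.1826, 0.0263]
ee_rot: [-2.229, -2.214, 0.001]
ft_force: [0.1, 0.2, 0.1]
grip_width: 0.0241
grasp_force: 0.3
time_s: 5.5
ee_pos: [0.4393, -0.2181, 0.0263]
ee_rot: [-2.227, -2.216, -0.0]
ft_force: [0.5, 0.4, 0.5]
grip_width: 0.024
grasp_force: 0.3
t 5.5 pos [ 439.3 -218.1   26.3] toolx yaw 89.72 z [ 0.  0. -1.] F [0.5 0.4 0.5] w 24.0
```

```bash
python3 -m creep '-3 0 0 0 0 0; -6 0 0 0 0 0; -6 0 0 0 0 0; 5 0 0 0 0 0; 25 0 0 0 0 0'; python3 -m creep '10 0 -35 0 0 0; 20 0 -70 0 0 0; 50 20 -90 0 0 0; 85 40 -90 0 0 0; 120 60 -90 0 0 0'; python3 -m creep '40 6 0 0 0 0; 80 6 0 0 0 0; 120 6 0 0 0 0; 160 6 0 0 0 0; 200 6 0 0 0 0'; python3 st.py 505.4 130 40
python3 - <<'E'
from h import *
im=robot.snapshot("top")
for (a,b,c,d) in[(230,330,390,445),(250,300,240,290)]:
    s=im[a:b,c:d].max(2);m=(s<45).astype(np.uint8)
    for k in cv2.findContours(m,cv2.RETR_LIST,cv2.CHAIN_APPROX_NONE)[0]:
        (x,y),R=cv2.minEnclosingCircle(k)
        if R>5:print((round(x+c),round(y+a),round(R,1)),px2w("top",[(x+c,y+a)],.012)[0].round(4))
cv2.imwrite("pics/c4.png",cv2.resize(im[140:350,180:460],None,fx=2.8,fy=2.8,interpolation=cv2.INTER_CUBIC))
E
```

```text
time_s: 5.92
ee_pos: [0.4392, -0.1937, 0.0261]
ee_rot: [2.231, 2.212, -0.001]
ft_force: [0.8, 1.2, 0.2]
grip_width: 0.0243
grasp_force: 0.0
time_s: 6.33
ee_pos: [0.5012, -0.0714, 0.118]
ee_rot: [2.227, 2.212, 0.003]
ft_force: [1.1, 0.3, -0.2]
grip_width: 0.0238
grasp_force: 0.0
time_s: 6.75
ee_pos: [0.5059, 0.13, 0.1163]
ee_rot: [-2.226, -2.217, 0.0]
ft_force: [0.5, -0.2, 0.3]
grip_width: 0.0241
grasp_force: 0.0
t 6.75 pos [505.9 130.  116.3] toolx yaw 89.77 z [-0.  0. -1.] F [ 0.5 -0.2  0.3] w 24.1
tool shift mm [ 0.  -0.4 76.3]
(418, 313, 5.6) [ 0.4371 -0.253   0.012 ]
(417, 313, 9.9) [ 0.4379 -0.2514  0.012 ]
(438, 280, 49.5) [ 0.51   -0.2949  0.012 ]
(261, 277, 5.9) [0.5064 0.0846 0.012 ]
(262, 277, 9.0) [0.5061 0.0839 0.012 ]
(246, 283, 16.9) [0.4923 0.1179 0.012 ]
```

View pics/c4.png

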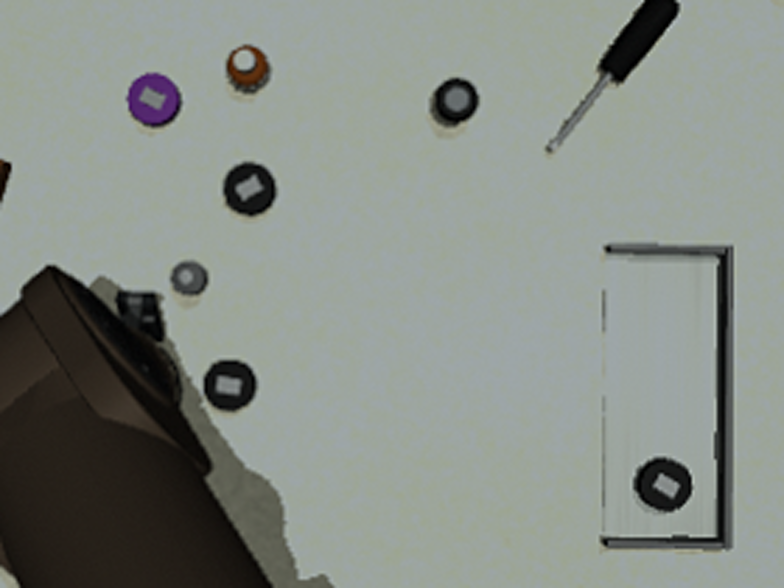

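Mount 3 lies well inside the tray at (0.438, -0.251), and the 27 mm offset is confirmed. Next I'll descend behind mount 2 at (0.506, 0.084), clear of the objective at crop (190,278), and push it straight.

```bash
python3 -m creep '0 0 30 0 0 0; 0 0 60 0 0 0; 0 0 78 0 0 0; 0 0 90 0 0 0; 0 0 90 0 0 0'; python3 -m creep '-6 0 0 0 0 0; -14 0 0 0 0 0; -24 0 0 0 0 0; -36 0 0 0 0 0; -50 0 0 0 0 0'; python3 -m creep '-15 0 0 0 0 0; -30 0 0 0 0 0; -45 0 0 0 0 0; -60 0 0 0 0 0; -75 0 0 0 0 0'; python3 -m creep '-15 0 0 0 0 0; -30 0 0 0 0 0; -45 0 0 0 0 0; -60 0 0 0 0 0; -75 0 0 0 0 0'; python3 -m creep '-15 0 0 0 0 0; -30 0 0 0 0 0; -45 0 0 0 0 0; -60 0 0 0 0 0; -75 0 0 0 0 0'; python3 st.py 506 -223 26
```

```text
time_s: 7.22
ee_pos: [0.5051, 0.1271, 0.0242]
ee_rot: [-2.224, -2.216, 0.005]
ft_force: [0.3, -0.1, -0.2]
grip_width: 0.0239
grasp_force: 0.0
time_s: 7.63
ee_pos: [0.5074, 0.0755, 0.0272]
ee_rot: [2.227, 2.214, 0.002]
ft_force: [-0.5, 0.8, -0.1]
grip_width: 0.0241
grasp_force: 0.3
time_s: 8.05
ee_pos: [0.5066, -0.0005, 0.027]
ee_rot: [2.228, 2.213, 0.001]
ft_force: [0.2, 0.4, 0.5]
grip_width: 0.0239
grasp_force: 0.3
time_s: 8.47
ee_pos: [0.506, -0.0756, 0.027]
ee_rot: [2.228, 2.213, 0.0]
ft_force: [-0.4, 0.6, 1.0]
grip_width: 0.0239
grasp_force: 0.3
time_s: 8.88
ee_pos: [0.5053, -0.1506, 0.027]
ee_rot: [2.228, 2.213, 0.0]
ft_force: [-0.7, 0.5, 0.9]
grip_width: 0.0237
grasp_force: 0.3
t 8.88 pos [ 505.3 -150.6   27. ] toolx yaw 89.6 z [ 0.001 -0.001 -1.   ] F [-0.7  0.5  0.9] w 23.7
tool shift mm [-72.4   1.2   1.1]
```

```bash
python3 -m creep '-15 1 0 0 0 0; -30 1 0 0 0 0; -43 1 0 0 0 0; -54 1 0 0 0 0; -62 1 0 0 0 0'; python3 -m creep '-5 0 0 0 0 0; -11 0 0 0 0 0; -11 0 0 0 0 0; 0 0 0 0 0 0; 20 0 0 0 0 0'; python3 -m creep '10 0 -35 0 0 0; 20 0 -70 0 0 0; 40 20 -92 0 0 0; 70 45 -92 0 0 7; 95 75 -92 0 0 14'; python3 st.py 667.5 116 118
```

```text
time_s: 9.3
ee_pos: [0.5058, -0.2127, 0.0267]
ee_rot: [2.229, 2.212, -0.001]
ft_force: [-0.1, 0.6, 0.7]
grip_width: 0.0239
grasp_force: 0.3
time_s: 9.72
ee_pos: [0.5062, -0.1911, 0.0261]
ee_rot: [2.23, 2.212, -0.001]
ft_force: [0.4, 1.0, 0.4]
grip_width: 0.0242
grasp_force: 0.0
time_s: 10.13
ee_pos: [0.5825, -0.0928, 0.1202]
ee_rot: [2.484, 1.921, 0.003]
ft_force: [0.1, -0.0, -0.5]
grip_width: 0.0239
grasp_force: 0.0
t 10.13 pos [582.5 -92.8 120.2] toolx yaw 75.42 z [ 0.002  0.    -1.   ] F [ 0.1 -0.  -0.5] w 23.9
tool shift mm [223.4  29.7   2.4]
```

```bash
python3 -m creep '38 10 0 0 0 0; 76 20 0 0 0 0; 114 30 0 0 0 0; 152 30 0 0 0 0; 190 30 0 0 0 0'; python3 -m creep '33 0 0 0 0 0; 33 0 0 0 0 0; 33 0 0 0 0 0'; python3 st.py 667.5 116 26
python3 - <<'E'
from h import *
im=robot.snapshot("top")
for (a,b,c,d) in[(230,330,390,445),(190,225,250,290)]:
    s=im[a:b,c:d].max(2);m=(s<45).astype(np.uint8)
    for k in cv2.findContours(m,cv2.RETR_LIST,cv2.CHAIN_APPROX_NONE)[0]:
        (x,y),R=cv2.minEnclosingCircle(k)
        if R>7:print((round(x+c),round(y+a),round(R,1)),px2w("top",[(x+c,y+a)],.012)[0].round(4))
cv2.imwrite("pics/c5.png",cv2.resize(im[140:350,180:460],None,fx=2.8,fy=2.8,interpolation=cv2.INTER_CUBIC))
E
```

```text
time_s: 10.55
ee_pos: [0.6577, 0.085, 0.118]
ee_rot: [-2.479, -1.929, -0.0]
ft_force: [0.8, 0.3, -0.1]
grip_width: 0.0242
grasp_force: 0.0
time_s: 10.8
ee_pos: [0.6649, 0.1187, 0.1181]
ee_rot: [-2.473, -1.935, -0.001]
ft_force: [-0.5, -0.2, -1.3]
grip_width: 0.0238
grasp_force: 0.0
t 10.8 pos [664.9 118.7 118.1] toolx yaw 76.08 z [-0.001  0.002 -1.   ] F [-0.5 -0.2 -1.3] w 23.8
tool shift mm [-2.2  3.3 92.1]
(417, 313, 9.9) [ 0.4379 -0.2514  0.012 ]
(417, 282, 9.6) [ 0.5037 -0.2496  0.012 ]
(438, 280, 49.5) [ 0.51  -0.296  0.012]
(264, 207, 22.0) [0.6569 0.083  0.012 ]
```

View pics/c5.png

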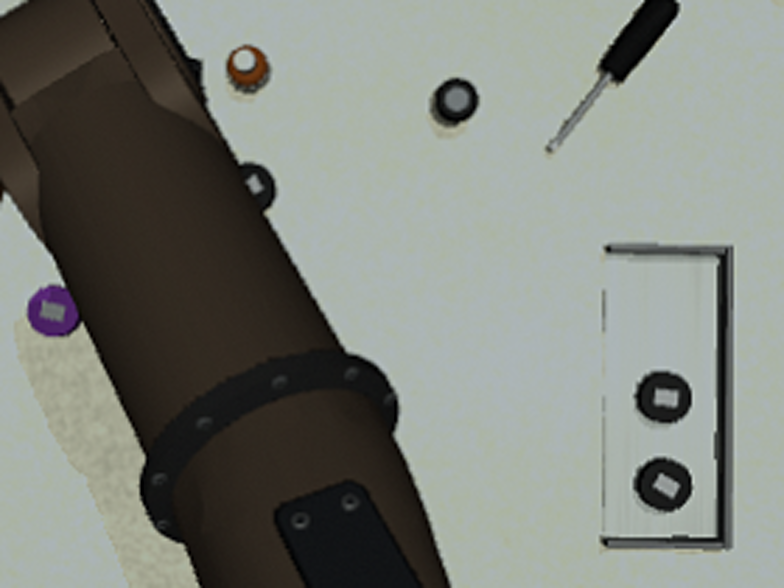

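Mounts 2 and 3 are seated in the tray at crop (664,398) and (664,485). Mount 1 is unmoved at crop (250,188). Next I'll descend behind it and push along the tool axis.

```bash
python3 -m creep '0 2 30 0 0 0; 0 2 60 0 0 0; 0 2 78 0 0 0; 0 2 92 0 0 0; 0 2 92 0 0 0'; python3 -m creep '-6 0 0 0 0 0; -14 0 0 0 0 0; -24 0 0 0 0 0; -36 0 0 0 0 0; -50 0 0 0 0 0'; python3 -m creep '-15 0 0 0 0 0; -30 0 0 0 0 0; -45 0 0 0 0 0; -60 0 0 0 0 0; -75 0 0 0 0 0'; python3 -m creep '-15 0 0 0 0 0; -30 0 0 0 0 0; -45 0 0 0 0 0; -60 0 0 0 0 0; -75 0 0 0 0 0'; python3 st.py 579 -223 26;  python3 - <<'E'
from h import *
im=robot.snapshot("top")
cv2.imwrite("pics/c6.png",cv2.resize(im[140:350,180:460],None,fx=2.8,fy=2.8,interpolation=cv2.INTER_CUBIC))
E
```

```text
time_s: 11.27
ee_pos: [0.6659, 0.1107, 0.0231]
ee_rot: [-2.481, -1.925, 0.008]
ft_force: [-0.6, -0.2, 0.4]
grip_width: 0.0238
grasp_force: 0.0
time_s: 11.68
ee_pos: [0.656, 0.063, 0.0274]
ee_rot: [2.48, 1.927, 0.002]
ft_force: [0.3, 1.0, 0.3]
grip_width: 0.0239
grasp_force: 0.3
time_s: 12.1
ee_pos: [0.6367, -0.0104, 0.0263]
ee_rot: [2.481, 1.927, -0.0]
ft_force: [0.2, 0.8, 1.1]
grip_width: 0.0238
grasp_force: 0.3
time_s: 12.52
ee_pos: [0.6182, -0.0826, 0.0263]
ee_rot: [-2.481, -1.928, 0.0]
ft_force: [-0.4, 0.9, 0.4]
grip_width: 0.0239
grasp_force: 0.3
t 12.52 pos [618.2 -82.6  26.3] toolx yaw 75.7 z [-0. -0. -1.] F [-0.4  0.9  0.4] w 23.9
tool shift mm [-145.7   -3.3    0.3]
```

View pics/c6.png

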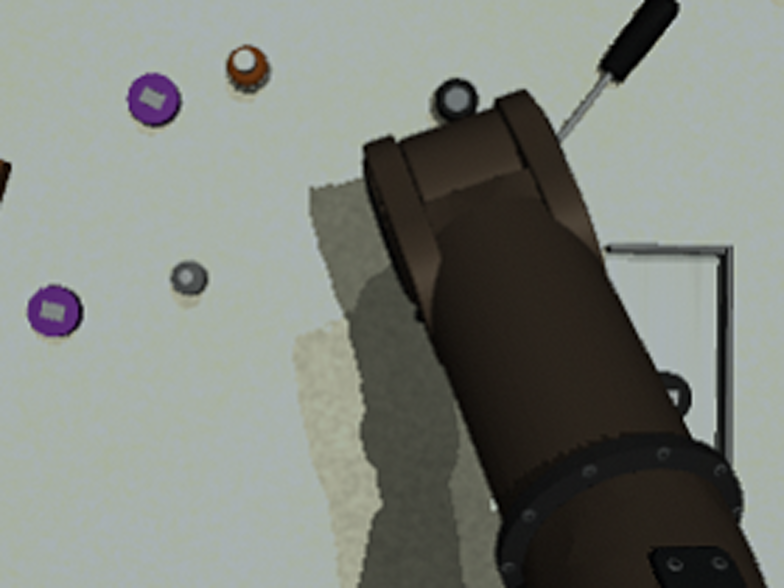

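Mount 1 has left its place and is hidden under the arm in the cradle. The objective, eyepiece and bottle are unmoved. I'll push it the remaining 145 mm, then retreat.

```bash
python3 -m creep '-15 -1 0 0 0 0; -30 -2 0 0 0 0; -45 -3 0 0 0 0; -60 -3 0 0 0 0; -75 -3 0 0 0 0'; python3 -m creep '-14 0 0 0 0 0; -27 0 0 0 0 0; -39 0 0 0 0 0; -50 0 0 0 0 0; -58 0 0 0 0 0'; python3 -m creep '-6 0 0 0 0 0; -11 0 0 0 0 0; -11 0 0 0 0 0; 0 0 0 0 0 0; 20 0 0 0 0 0'; python3 -m creep '10 0 -35 0 0 0; 20 0 -70 0 0 0; 50 0 -92 0 0 0; 90 0 -100 0 0 0; 130 0 -100 0 0 0'; python3 -m creep '40 0 0 0 0 0; 80 0 0 0 0 0; 80 0 0 0 0 0; 80 0 0 0 0 0'; python3 st.py;  python3 - <<'E'
from h import *
im=robot.snapshot("top")
a,b,c,d=230,333,390,445
s=im[a:b,c:d].max(2);m=(s<45).astype(np.uint8)
for k in cv2.findContours(m,cv2.RETR_LIST,cv2.CHAIN_APPROX_NONE)[0]:
    (x,y),R=cv2.minEnclosingCircle(k)
    if R>7:print((round(x+c),round(y+a),round(R,1)),px2w("top",[(x+c,y+a)],.012)[0].round(4))
cv2.imwrite("pics/c7.png",cv2.resize(im[140:350,180:460],None,fx=2.8,fy=2.8,interpolation=cv2.INTER_CUBIC))
E
```

```text
time_s: 12.98
ee_pos: [0.5969, -0.1538, 0.0263]
ee_rot: [-2.48, -1.928, -0.0]
ft_force: [-0.1, 0.5, -0.8]
grip_width: 0.0242
grasp_force: 0.2
time_s: 13.4
ee_pos: [0.5825, -0.2109, 0.0262]
ee_rot: [2.481, 1.926, -0.0]
ft_force: [0.5, 1.8, 0.1]
grip_width: 0.024
grasp_force: 0.2
time_s: 13.82
ee_pos: [0.5874, -0.1914, 0.0261]
ee_rot: [2.483, 1.923, -0.002]
ft_force: [0.0, -0.2, 0.4]
grip_width: 0.0241
grasp_force: 0.0
time_s: 14.23
ee_pos: [0.6218, -0.0614, 0.1295]
ee_rot: [2.479, 1.925, 0.006]
ft_force: [0.9, 0.9, -0.5]
grip_width: 0.0241
grasp_force: 0.0
time_s: 14.57
ee_pos: [0.6396, 0.0199, 0.1266]
ee_rot: [-2.472, -1.936, -0.003]
ft_force: [-0.2, -0.7, -1.1]
grip_width: 0.024
grasp_force: 0.0
t 14.57 pos [639.6  19.9 126.6] toolx yaw 76.15 z [ 0.001  0.003 -1.   ] F [-0.2 -0.7 -1.1] w 24.0
(417, 313, 9.8) [ 0.4378 -0.2511  0.012 ]
(417, 282, 9.6) [ 0.5037 -0.2496  0.012 ]
(416, 250, 9.3) [ 0.5714 -0.247   0.012 ]
(430, 281, 51.9) [ 0.5064 -0.2776  0.012 ]
```

View pics/c7.png

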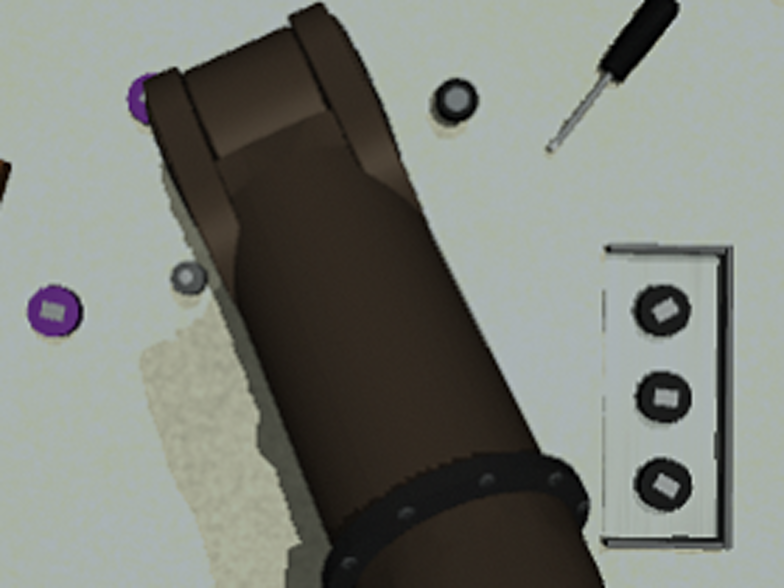

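All three mounts are in the tray at crop (663,310), (664,398) and (664,485), about 24 mm or more behind the front line. The arm is clear of everything, so I'm handing in.

```bash
python3 -c "
from station import robot
print(robot.finish_job())"
```

```text
the job is handed in; nothing more can be done
None
```

I pushed all three black mounts fully into the tray, flat on their bases, and handed the job in at about 15 s of the 64 s allowed; the objective and everything else in my last views stayed in place, and no verdict was returned.

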